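Clamp a plastic pipe in the rack vice

TASK

Clamp the grey pipe in the rack vice: pinch the red release bar, hold it up, and slide the yellow carriage along the rail so that its sprung rubber buffer pushes the pipe home against the far stop and squeezes it until you feel a gentle push of about 14 N. Then let the bar go so that its catch drops into the nearest notch and the pipe stays clamped. Do not crush the pipe and leave the other things on the bench where they are.

Things in the scene. Friction and masses are not known exactly. Their poses are not given: they have to be found in the camera images.
- vice: Fixed rack vice, green bed 130 x 560 x 12 mm. Origin on the bench top under the middle of the slide line; its y axis is the slide direction (+y: from carriage to pipe and far stop), z up. Steel teeth on the rail under the carriage: pitch 8 mm, 6 mm high, upright flanks, so the carriage cannot slide either way while the catch is down. The pipe's V cradle spans vice y = 22 to 130 mm.
- post (a point): Middle of the top of the green post (90 x 22 mm, 110 mm high) at vice y = 240 mm, carrying the far stop: a black rubber face 50 x 50 mm on a screw spindle, facing the pipe. The face stands about 75 mm before the post's middle, but its screw setting differs by up to 33 mm either way each time and is not measured: find it by feel.
- carriage: Yellow sliding carriage, 72 mm across, 60 mm along the slide, top 80 mm above the bench. Origin at bench height in its middle; it moves only along the vice's y, from -210 to 0 mm, dragging with about 1.5 N plus 20 N per m/s. Let go under load, it is pushed back by up to one tooth pitch (8 mm, about 5.5 N less push) before the catch falls into a notch.
- buffer_root (a point): Middle of the carriage at the buffer's height, 65 mm. The rubber buffer (34 x 34 mm) ahead of it on the +y side has its face 85 mm from this point when free; its spring gives from 2.5 N, stiffens by 0.7 N per mm and bottoms hard after 24 mm. This point does not move as the buffer gives.
- bar_grip (a point): Centre of the red release bar on the carriage: 70 mm across the slide, 16 mm along it, 18 mm high; 29 mm of free space under it beside a 10 mm stem. Pinch it from above, one finger before and one behind it along the slide. It lies over the carriage's middle, 118 mm above the bench when the catch is down. A spring presses it down with 4 to 7 N.
- latch (a joint): Lift of the release bar and its catch, m: 0 = catch down in a notch, about 0.006 = catch riding on top of a tooth, 0.013 = upper stop. The catch is clear of the teeth above 0.0065; hold it at about 0.010 to slide. At the start it may be in a notch or on a tooth.
- pipe: Loose grey plastic pipe with a blue band near its far end, 50 mm diameter, 150 mm long, about 0.2 kg, lying in the V cradle along the vice's y. Origin at its centre, axis along its own y, 65 mm above the bench. It starts short of the far stop and slides in the cradle with 1 to 2.5 N of drag. Its near end faces the buffer.
- coupling: Bystander: blue ring coupling, 68 mm diameter, 45 mm high, origin under its centre.
- tub: Bystander: red tub, 100 mm wide, 85 mm high, origin under its centre.
- carton: Bystander: small cardboard carton of fittings, 110 x 80 x 60 mm, origin under its centre.
- fitting: Bystander: brass and steel pipe fitting standing upright, 30 mm wide, 52 mm high, origin under its centre.

How it is judged:
On the way, in this order (a step that is already met when the one before it is completed fails the run):
1. the release bar is lifted clear of the teeth (value of joint latch above 0.0067 m), for 0.1 s.
2. with the bar held up, the carriage's buffer presses the pipe with more than 6 N (value of joint latch above 0.0045 m and contact force between pipe and carriage above 6 N), for 0.1 s.
At the end, for the whole second after the job is handed in: The catch is down in a notch (bar lift under 3 mm), the carriage's buffer presses the pipe against the far stop with 4.5 to 18 N, the pipe lies in its cradle (centre 61 to 69 mm high, within 0.06 rad of the slide direction), and carriage and pipe are at rest (value of joint latch below 0.003 m and contact force between pipe and carriage between 4.5 and 18 N and linear speed of each of carriage, pipe below 0.01 m/s and z of pipe in the frame of vice between 0.061 and 0.069 m and angle between the y axis of pipe and the y axis of vice, either way round below 0.06 rad); the robot touches nothing.
It fails at once if the pipe is pressed by the carriage with more than 24 N (contact force between pipe and carriage above 24 N).
It fails at once if a bystander is moved by more than 20 mm (distance of any of coupling, tub, carton, fitting from where it was at the start of the episode above 0.02 m).
It also fails if it takes over 54 s, if anything falls off the work surface, if the arm or the gripper's body presses on something with over 40 N, if the wrist force passes 120 N, or if a joint passes its speed limit or range.

ROBOT

A 6-joint arm with a two-finger parallel gripper is mounted at the origin on the work surface. World frame = base frame: x ahead of the robot, y to its left, z up, the work surface at z = 0. Lengths are in m, angles in rad, forces in N, time in s.
With the tool pointing down it reaches from about 0.325 to 0.9 m from the base axis. Payload 6.1 kg.
Tool frame: the origin (TCP) lies midway between the tips of the shut fingers; the grasp point (between the pads) lies 19 mm behind it; x points along the fingers, y is the direction in which the jaws open and shut, and the axes are right-handed (so a half turn about x gives the same grasp; the last joint's range is limited). The gripper opens to 85 mm and grips with 20 to 120 N. Pads are 22 mm wide; open, the fingers measure 114 mm over their backs; the gripper's body (76 mm by 85 mm) begins 54 mm behind the grasp point. The pads swing forward as they close: fully open they stand 13 mm farther back than shut.
Start: joints at [-0.126, 0.22, 1.526, -0, 1.395, -0.126], TCP at [0.625, -0, 0.231] pointing down, gripper open.
Joint ranges: [-2.98, 2.98], [-0.91, 2.08], [0.09, 2.57], [-1.24, 4.39], [0.2, 2.65], [-2.68, 2.68]. Speed limits (rad/s): [2.57, 2.57, 3.01, 3.14, 3.14, 3.14].

INTERFACE

Orientations are given as [roll, pitch, yaw] about the fixed x, y, z axes, in that order (R = Rz(yaw) Ry(pitch) Rx(roll)).
In Python, from plant import movep, move_l, set_joints, gripper_to, hold, inverse_kinematics, observe, get_image, get_calibration, Unreachable, job_done gives the robot as it stands. Calls block until the motion is done:
- movep(position, orientation): joint-space move of the TCP to a pose.
- move_l(position, feed=0.15, rotation=None, max_force=None): straight line of the TCP; rotation=None keeps the orientation; feed is the mean speed in m/s. With max_force (N) it stops when the force on the tool has changed by that much, and returns True; else False.
- set_joints(angles): joint-space move.
- gripper_to(opening, f_grip=None): finger opening in m; f_grip is the grip in N (None keeps the last); returns when the fingers have stopped.
- hold(seconds).
- inverse_kinematics(position, orientation): joint angles nearest the present ones, or None.
- observe(): the state.
- get_image(name): name is "scene" or "side" or "wrist"; returns (picture, depth): 480x640x3 uint8, red, green, blue; 480x640 float32, m along the optical axis (not along the pixel's ray), 0 where there is no reading.
- get_calibration(name): a dict with "intrinsics" (3x3 intrinsics, pixels), "world_from_camera" (4x4, takes a point from camera to world coordinates). Camera axes: x right, y down, z forward; pixel columns grow to the right and rows downward; lengths in m; the calibration is good to about 2 mm. The wrist camera is an equidistant fisheye: a pixel r from the principal point sees the ray r / f radians off the axis. A picture is of the moment at which its call begins: read the wrist's pose just before it. get_calibration takes no time and is no camera call; for the wrist camera it gives the pose at the moment of the call.
A pose or a line that the arm cannot do raises Unreachable and nothing moves.
- job_done(): hands the job in, once; it reports no verdict.
The state is a dict: "time_s": time; "q": joint angles; "joint_velocities": joint speeds; "joint_torque": joint torques, N m; "eef_pos": TCP position; "tcp_rot": TCP orientation; "ft_force": force on the tool from outside, world axes, zero at the start; "torque": the same for the moment, N m; "opening": finger opening in m.
Only numpy, scipy, OpenCV 4.12 (cv2) and the standard library are available. Lean on these libraries where they do the work, as an engineer would, in place of code of your own. Each camera call takes 0.05 s, during which the arm holds its last target. There are 200 camera calls.

## Working session

There is one attempt and no reset: what is moved stays moved. The work goes in short steps, each a Python script; the robot and the scene stay as the last script left them, time stands still between calls to the robot, and variables do not carry over. Pictures are saved under pics/ and viewed, about 8 in all and at most 12, crops included, and the job is handed in when it is done.

```bash
ls; mkdir -p pics; python3 - <<'E'
from plant import *
import cv2, numpy as np
o=observe(); print(o)
for n in("scene","side"):
    im,d=get_image(n); c=get_calibration(n); np.savez(f"{n}.npz",im=im,d=d,K=c["intrinsics"],T=c["world_from_camera"])
    cv2.imwrite(f"pics/{n}0.png",im[...,::-1]); print(n,c)
E
```

```text
pics
{'time_s': 0.0, 'q': array([-1.26123773e-01,  2.21246500e-01,  1.52761282e+00,  1.37164244e-05,
        1.39474451e+00, -1.26081311e-01]), 'joint_velocities': array([-1.77965411e-03,  2.24619926e-03, -1.07432036e-03,  1.08009234e-04,
       -9.32338346e-04, -6.57269089e-05]), 'joint_torque': array([-5.06932320e-04, -4.96913910e+01, -3.89390445e+01, -4.46828235e-04,
        1.12446505e-02,  2.49123751e-06]), 'eef_pos': array([6.24378854e-01, 6.46190951e-05, 2.30185747e-01]), 'tcp_rot': array([-1.70358981,  1.56878511,  3.00875429]), 'ft_force': array([-0.6603226 ,  0.39808573, -0.36477585]), 'torque': array([-0.02390957,  0.00669884, -0.01411568]), 'opening': 0.08550892496114029}
scene {'intrinsics': array([[474.0813384 ,   0.        , 323.22938257],
       [  0.        , 474.0813384 , 247.47615543],
       [  0.        ,   0.        ,   1.        ]]), 'world_from_camera': array([[-3.50487377e-01,  6.27242733e-01, -6.95503525e-01,
         1.11066888e+00],
       [ 9.36567268e-01,  2.34259757e-01, -2.60699289e-01,
         2.51522117e-01],
       [-5.93247756e-04, -7.42757646e-01, -6.69560100e-01,
         7.12299778e-01],
       [ 0.00000000e+00,  0.00000000e+00,  0.00000000e+00,
         1.00000000e+00]])}
side {'intrinsics': array([[518.51617888,   0.        , 320.71918478],
       [  0.        , 518.51617888, 239.97600816],
       [  0.        ,   0.        ,   1.        ]]), 'world_from_camera': array([[ 0.73806894, -0.39113703,  0.54978729, -0.03648485],
       [-0.67454916, -0.44636321,  0.58799942, -0.51426293],
       [ 0.01541647, -0.80484266, -0.59328798,  0.658309  ],
       [ 0.        ,  0.        ,  0.        ,  1.        ]])}
```

View pics/scene0.png

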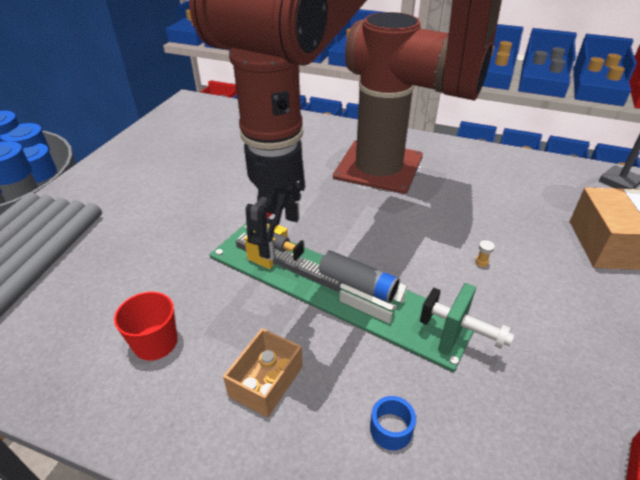

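View pics/side0.png

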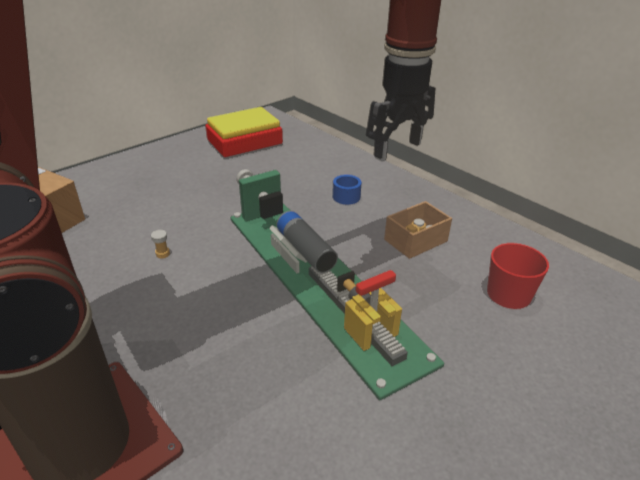

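Side view: red bar at about (376,282), carriage (372,320), pipe from (330,262) to the blue band (288,222), stop (270,205), post (260,195). The bystanders stand away from the slide line, and the scene view agrees. Next I turn the colours and depth into positions.

```bash
cat > h.py <<'E'
import numpy as np, cv2
def load(n):
    z=np.load(f"{n}.npz"); im,d,K,T=z["im"],z["d"],z["K"],z["T"]
    v,u=np.mgrid[:480,:640]
    P=np.stack([(u-K[0,2])/K[0,0]*d,(v-K[1,2])/K[1,1]*d,d],-1)@T[:3,:3].T+T[:3,3]
    return im,cv2.cvtColor(im,cv2.COLOR_RGB2HSV),P,d>0
E
python3 - <<'E'
from h import *
for n in("side","scene"):
    im,h,P,ok=load(n); H,S,V=[h[...,i].astype(int) for i in range(3)]
    x,y,z=[P[...,i] for i in range(3)]
    ws=ok&(x>.3)&(x<1)&(abs(y)<.45)
    g=ws&(H>60)&(H<90)&(S>90)
    bed=g&(z>.002)&(z<.022)
    r=cv2.minAreaRect(P[bed][:,:2].astype(np.float32)); b=cv2.boxPoints(r)
    print(n,"bed",bed.sum(),r,b.round(4).tolist())
    e=np.array([b[1]-b[0],b[2]-b[1]]); L=np.linalg.norm(e,axis=1); a=e[L.argmax()]/L.max(); a=a if a[1]>0 else -a
    c=np.array(r[0])
    print("axis",a,"yaw of vice",np.arctan2(-a[0],a[1]))
    def rep(name,m):
        Q=P[m]; 
        if len(Q)<5: print(name,len(Q));return
        R=np.c_[(Q[:,:2]-c)@a,(Q[:,:2]-c)@np.array([a[1],-a[0]]),Q[:,2]]
        print(name,len(Q),"med",np.median(Q,0).round(4),"vice y,x,z 2%",np.percentile(R,2,0).round(4),"98%",np.percentile(R,98,0).round(4))
    al=(P[...,:2]-c)@a; ac=(P[...,:2]-c)@np.array([a[1],-a[0]]); near=ws&(abs(al)<.3)&(abs(ac)<.075)
    rep("red",near&((H<8)|(H>172))&(S>120)&(z>.09)&(z<.15))
    rep("yellow",near&(H>18)&(H<32)&(S>120)&(z>.02)&(z<.1))
    rep("ytop",near&(H>18)&(H<32)&(S>120)&(z>.074)&(z<.09))
    rep("posttop",g&near&(z>.1)&(z<.118))
    rep("blue",near&(H>100)&(H<125)&(S>150)&(z>.04))
    rep("pipe",near&(S<80)&(V<130)&(z>.075)&(z<.1)&(al>-.1)&(al<.14))
    rep("stop",near&(V<50)&(z>.04)&(z<.1)&(al>.12))
E
```

```text
side bed 294 ((0.462263286113739, 0.1641596555709839), (0.30764079093933105, 0.1129697859287262), 62.348594665527344) [[0.3407999873161316, 0.054099999368190765], [0.4408999979496002, 0.0017000000225380063], [0.5837000012397766, 0.2741999924182892], [0.483599990606308, 0.32659998536109924]]
axis [0.46409082 0.88578755] yaw of vice -0.48260796
red 0
yellow 0
ytop 0
posttop 77 med [0.5082 0.2804 0.1125] vice y,x,z 2% [ 0.1148 -0.0377  0.1095] 98% [0.1404 0.03   0.1142]
blue 140 med [0.4878 0.1482 0.0897] vice y,x,z 2% [-0.0128  0.0173  0.0736] 98% [0.0102 0.0518 0.094 ]
pipe 1201 med [0.4905 0.1265 0.0886] vice y,x,z 2% [-0.0976 -0.04    0.0757] 98% [0.137  0.0715 0.0977]
stop 0
scene bed 6459 ((0.48042017221450806, 0.037818729877471924), (0.5570170283317566, 0.12989142537117004), 78.98872375488281) [[0.3634999990463257, -0.2231999933719635], [0.4909999966621399, -0.24799999594688416], [0.5974000096321106, 0.298799991607666], [0.4699000120162964, 0.32359999418258667]]
axis [0.19100228 0.98158956] yaw of vice -0.19218314
red 10 med [ 0.4433 -0.1167  0.1221] vice y,x,z 2% [-0.1604 -0.0124  0.1171] 98% [-0.1584 -0.0041  0.127 ]
yellow 431 med [ 0.478  -0.1257  0.0506] vice y,x,z 2% [-0.1951 -0.0339  0.0213] 98% [-0.1019  0.0351  0.0796]
ytop 72 med [ 0.4335 -0.1016  0.0777] vice y,x,z 2% [-0.1823 -0.0351  0.0742] 98% [-0.1365  0.0098  0.0806]
posttop 505 med [0.5343 0.2831 0.1081] vice y,x,z 2% [ 0.2409 -0.0414  0.1018] 98% [0.2605 0.0428 0.1101]
blue 321 med [0.5149 0.1443 0.0828] vice y,x,z 2% [ 0.0987 -0.0128  0.058 ] 98% [0.122  0.0235 0.0895]
pipe 1045 med [0.4938 0.0722 0.0849] vice y,x,z 2% [-0.0838 -0.0161  0.0755] 98% [0.1278 0.0203 0.0894]
stop 325 med [0.5332 0.231  0.0766] vice y,x,z 2% [ 0.1275 -0.0181  0.0446] 98% [0.2067 0.0236 0.0896]
```

Post top and blue band disagree by about 27 mm in x between the two cameras, so one calibration is suspect. I'll check both against the bench plane and the known gripper position.

```bash
python3 - <<'E'
from h import *
from plant import *
from scipy.spatial.transform import Rotation as R
o=observe(); p=o["eef_pos"]; M=R.from_euler("xyz",o["tcp_rot"]).as_matrix(); print(M.round(3))
for n in("side","scene"):
    im,h,P,ok=load(n); z=np.load(n+".npz"); K,T=z["K"],z["T"]
    H,S,V=[h[...,i].astype(int) for i in range(3)]
    m=ok&(S<60)&(abs(P[...,2])<.05)&(P[...,0]>.3)&(P[...,0]<.9)&(abs(P[...,1])<.4)
    Q=P[m]; A=np.c_[Q[:,:2],np.ones(len(Q))]; c=np.linalg.lstsq(A,Q[:,2],rcond=None)[0]
    for _ in range(4):
        k=abs(A@c-Q[:,2])<.01; c=np.linalg.lstsq(A[k],Q[k,2],rcond=None)[0]
    print(n,"plane",c,len(Q),k.sum())
    big=cv2.resize(im[...,::-1].copy(),None,fx=1,fy=1)
    pts=[p]+[p-.013*M[:,0]+s*.0427*M[:,1] for s in(-1,1)]
    for q in pts:
        c_=T[:3,:3].T@(q-T[:3,3]); uv=(K@(c_/c_[2]))[:2]; print(n,uv.round(1),c_[2].round(3)); cv2.circle(big,tuple(int(a) for a in uv),2,(0,255,255),-1)
        u0,v0=uv.astype(int)
        big_c=(u0,v0)
    # black gripper points by depth, near TCP
    g=ok&(V<60)&(np.linalg.norm(P-p,axis=-1)<.12); G=P[g]; print("gripper cloud",g.sum(),G.min(0).round(3),G.max(0).round(3))
    x0,y0=max(0,big_c[0]-100),max(0,big_c[1]-75); crop=cv2.resize(big[y0:y0+150,x0:x0+200],(400,300),interpolation=cv2.INTER_NEAREST)
    cv2.imwrite(f"pics/c_{n}.png",crop)
a=[cv2.imread(f"pics/c_{n}.png") for n in("side","scene")]; cv2.imwrite("pics/chk.png",np.hstack(a))
E
```

```text
[[-0.002  1.     0.   ]
 [ 0.     0.    -1.   ]
 [-1.    -0.002 -0.   ]]
side plane [0.00104581 0.00112579 0.00187035] 66297 63666
side [396.4 159. ] 0.92
side [380.8 159.8] 0.889
side [412.7 145.4] 0.936
gripper cloud 1840 [ 0.549 -0.022  0.246] [0.698 0.014 0.349]
scene plane [ 2.19924648e-04  4.70361342e-05 -1.76934336e-03] 81419 78812
scene [280.9 243.6] 0.726
scene [291.6 220.6] 0.747
scene [268.3 255.3] 0.688
gripper cloud 1601 [ 0.554 -0.012  0.244] [0.699 0.02  0.347]
```

View pics/chk.png

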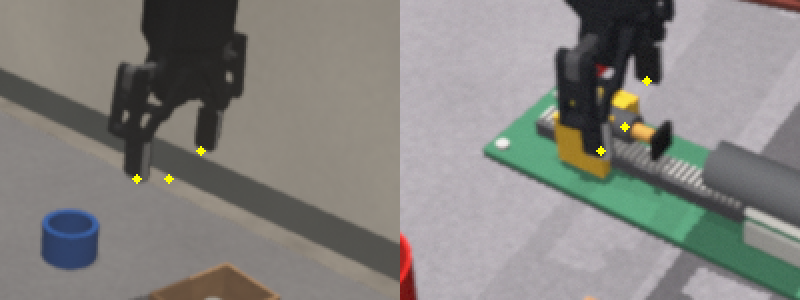

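The projected fingertips (yellow) land on the fingers in both crops, so both calibrations are good. The mismatch came from my partial bed mask in the side view. I'll re-run using the scene frame for both.

```bash
python3 - <<'E'
from h import *
yaw=-.19218; a=np.array([-np.sin(yaw),np.cos(yaw)]); ex=np.array([np.cos(yaw),np.sin(yaw)]); c=np.array([.48042,.03782])+.010*a
print("vice origin",c)
for n in("side","scene"):
    im,h,P,ok=load(n); H,S,V=[h[...,i].astype(int) for i in range(3)]
    z=P[...,2]; al=(P[...,:2]-c)@a; ac=(P[...,:2]-c)@ex; near=ok&(abs(al)<.32)&(abs(ac)<.09)
    def rep(name,m):
        if m.sum()<5: print(name,m.sum());return
        R=np.c_[al[m],ac[m],z[m]]; print(n,name,m.sum(),"y,x,z 3/50/97%",*np.percentile(R,[3,50,97],axis=0).round(4))
    g=(H>50)&(H<95)&(S>60)
    rep("bed",near&g&(z<.025))
    rep("posttop",near&g&(z>.105)&(z<.12))
    r=near&((H<8)|(H>172))&(S>120)&(al<0)
    rep("red",r&(z>.09)&(z<.16)); rep("redtop",r&(z>.122)&(z<.14))
    rep("yellowtop",near&(H>15)&(H<35)&(S>100)&(z>.074)&(z<.09))
    rep("blue",near&(H>100)&(H<125)&(S>150)&(z>.06)&(z<.1))
    rep("pipe",near&(S<90)&(V<130)&(z>.08)&(z<.1)&(al>-.1)&(al<.14))
    rep("stop",near&(V<60)&(z>.04)&(z<.1)&(al>.12)&(al<.22))
E
```

```text
vice origin [0.48232999 0.0476359 ]
side bed 7016 y,x,z 3/50/97% [-0.2875 -0.0663  0.0106] [-0.1317 -0.0382  0.0141] [0.2261 0.0542 0.0165]
side posttop 274 y,x,z 3/50/97% [ 0.2278 -0.0454  0.1055] [ 0.2331 -0.0067  0.1117] [0.2463 0.0366 0.1142]
side red 500 y,x,z 3/50/97% [-0.1844 -0.0366  0.12  ] [-0.1815 -0.0061  0.1321] [-0.1717  0.028   0.1356]
side redtop 447 y,x,z 3/50/97% [-0.1843 -0.0368  0.1228] [-0.181  -0.0057  0.1328] [-0.1714  0.0282  0.1356]
side yellowtop 957 y,x,z 3/50/97% [-0.2054 -0.0375  0.0746] [-0.1813 -0.0149  0.079 ] [-0.1161  0.0309  0.0836]
side blue 140 y,x,z 3/50/97% [ 0.0907 -0.0259  0.0752] [ 0.1003 -0.0138  0.0897] [0.1109 0.0075 0.0938]
side pipe 1019 y,x,z 3/50/97% [-0.0965 -0.0228  0.0807] [ 0.0159 -0.0081  0.0888] [0.0875 0.0138 0.0933]
side stop 495 y,x,z 3/50/97% [ 0.1798 -0.0266  0.0465] [ 0.183  -0.0051  0.0724] [0.1921 0.0196 0.0931]
scene bed 6912 y,x,z 3/50/97% [-0.2724 -0.0497  0.0045] [0.0857 0.0366 0.0102] [0.2593 0.0628 0.0128]
scene posttop 502 y,x,z 3/50/97% [ 0.2301 -0.0415  0.1059] [0.2404 0.0027 0.1082] [0.25   0.0418 0.1101]
scene red 10 y,x,z 3/50/97% [-0.1703 -0.012   0.1173] [-0.169  -0.0067  0.1221] [-0.1684 -0.0042  0.1269]
scene redtop 6 y,x,z 3/50/97% [-0.1698 -0.009   0.122 ] [-0.1686 -0.0067  0.1236] [-0.1684 -0.0046  0.127 ]
scene yellowtop 81 y,x,z 3/50/97% [-0.1925 -0.0354  0.0743] [-0.1545 -0.0189  0.0775] [-0.0974  0.0136  0.0804]
scene blue 307 y,x,z 3/50/97% [ 0.0891 -0.0121  0.0631] [0.1006 0.0129 0.0831] [0.1118 0.0233 0.0894]
scene pipe 818 y,x,z 3/50/97% [-0.0292 -0.015   0.0804] [0.0265 0.0047 0.0861] [0.0806 0.0167 0.0893]
scene stop 306 y,x,z 3/50/97% [ 0.1834 -0.0191  0.0448] [0.1905 0.019  0.0845] [0.1967 0.0236 0.0897]
```

Both views now agree: the bar is at vice y ≈ -0.176, the stop face at ≈ 0.183 and the pipe's near end at ≈ -0.035. Next I move above the bar and take one close look.

```bash
cat >> h.py <<'E'
from scipy.spatial.transform import Rotation as Rot
yaw=-.19218; a=np.array([-np.sin(yaw),np.cos(yaw)]); ex=np.array([np.cos(yaw),np.sin(yaw)]); c=np.array([.48233,.04764])
def W(y,x,z): return np.r_[c+y*a+x*ex,z]
def rpy(s=1):
    X=np.array([0,0,-1.]); Y=np.r_[s*a,0]; return Rot.from_matrix(np.c_[X,Y,np.cross(X,Y)]).as_euler("xyz")
E
python3 - 2>/dev/null <<'E'
from h import *; from plant import *
q0=observe()["q"]; best=None
for s in(1,-1):
    ok=[inverse_kinematics(W(y,-.002,z),rpy(s)) for y,z in((-.1765,.22),(-.1765,.099),(-.03,.11))]
    print(s,[None if k is None else k.round(2) for k in ok])
    if all(k is not None for k in ok):
        m=abs(ok[0]-q0).max()
        if best is None or m<best[0]: best=(m,s)
s=best[1]; print("use",s)
movep(W(-.1765,-.002,.22),rpy(s))
cal=get_calibration("wrist"); im,d=get_image("wrist"); o=observe(); print(o["time_s"],o["eef_pos"],o["ft_force"],cal["intrinsics"])
np.savez("wrist.npz",im=im,d=d,K=cal["intrinsics"],T=cal["world_from_camera"]); cv2.imwrite("pics/w0.png",im[...,::-1])
K,T=cal["intrinsics"],cal["world_from_camera"]; v,u=np.mgrid[:480,:640].astype(float)
dx,dy=u-K[0,2],v-K[1,2]; r=np.hypot(dx,dy)+1e-9; th=r/K[0,0]; t=np.tan(np.minimum(th,1.5))
P=np.stack([dx/r*t*d,dy/r*t*d,d],-1)@T[:3,:3].T+T[:3,3]
h=cv2.cvtColor(im,cv2.COLOR_RGB2HSV); H,S=h[...,0],h[...,1]; z=P[...,2]; al=(P[...,:2]-c)@a; ac=(P[...,:2]-c)@ex
m=((H<8)|(H>172))&(S>120)&(d>0)&(abs(ac)<.06)&(abs(al+.17)<.05)&(z>.1)&(z<.15)
R=np.c_[al[m],ac[m],z[m]]; print(m.sum(),*np.percentile(R,[3,50,97],axis=0).round(4))
top=m&(z>np.median(z[m])-.003); print("top",top.sum(),*np.percentile(np.c_[al,ac,z][top.ravel()] if 0 else np.c_[al[top],ac[top],z[top]],[3,50,97],axis=0).round(4))
E
```

```text
1 [array([-0.44, -0.17,  1.94,  0.  ,  1.37, -1.82]), array([-0.44, -0.03,  2.06,  0.  ,  1.11, -1.82]), array([-0.13, -0.01,  2.02,  0.  ,  1.13, -1.51])]
-1 [array([-0.44, -0.17,  1.94,  0.  ,  1.37,  1.32]), array([-0.44, -0.03,  2.06,  0.  ,  1.11,  1.32]), array([-0.13, -0.01,  2.02, -0.  ,  1.13,  1.64])]
use -1
1.45 [ 0.44709553 -0.12509897  0.22019699] [ 0.06837368  0.48064073 -0.35793162] [[371.64829954   0.         326.58845054]
 [  0.         371.64829954 242.37290055]
 [  0.           0.           1.        ]]
2393 [-0.1837 -0.033   0.1289] [-0.1763  0.0016  0.1323] [-0.1695  0.0317  0.1338]
top 2287 [-0.1835 -0.0332  0.13  ] [-0.1763  0.0008  0.1323] [-0.1697  0.0307  0.1338]
```

View pics/w0.png

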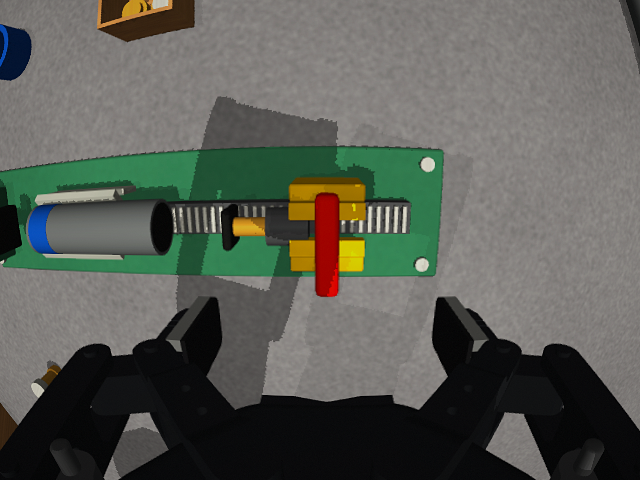

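The wrist view shows the red bar centred at (327,245) over the carriage, square to the jaws and with clear space on both sides. It measures at vice y = -0.1766, with its top at about 0.132 m, so the catch is probably on a tooth. I'll pinch it and lift to feel for the upper stop.

```bash
python3 - 2>&1 <<'E'
from h import *; from plant import *
def st(t): o=observe(); f=o["ft_force"]; print(t,round(o["time_s"],2),"y %.4f x %.4f z %.4f"%((o["eef_pos"][:2]-c)@a,(o["eef_pos"][:2]-c)@ex,o["eef_pos"][2]),"Fy %.2f Fx %.2f Fz %.2f"%(f[:2]@a,f[:2]@ex,f[2]),"op %.4f"%o["opening"])
st("start")
print(move_l(W(-.1766,-.001,.102),feed=.08,max_force=10)); st("down")
gripper_to(.0,60); st("grip"); hold(.3); st("grip2")
z0=observe()["eef_pos"][2]
for k in range(1,15):
    if move_l(np.r_[observe()["eef_pos"][:2]*0+W(-.1766,-.001,0)[:2],z0+.001*k],feed=.02,max_force=25): print("stop");break
    st(k)
    if observe()["ft_force"][2]<-14: break
E
```

```text
start 1.45 y -0.1763 x -0.0016 z 0.2202 Fy 0.48 Fx -0.02 Fz -0.36 op 0.0855
False
down 3.08 y -0.1767 x -0.0006 z 0.1026 Fy -0.14 Fx -0.10 Fz 0.84 op 0.0852
grip 3.72 y -0.1766 x -0.0010 z 0.1021 Fy 0.17 Fx -0.28 Fz 1.81 op 0.0151
grip2 4.02 y -0.1766 x -0.0010 z 0.1021 Fy 0.96 Fx -1.11 Fz 1.29 op 0.0150
1 4.27 y -0.1766 x -0.0011 z 0.1025 Fy -0.83 Fx 2.81 Fz -5.92 op 0.0151
2 4.52 y -0.1766 x -0.0011 z 0.1039 Fy -0.88 Fx 2.97 Fz -7.12 op 0.0150
3 4.77 y -0.1766 x -0.0011 z 0.1050 Fy -0.44 Fx 2.97 Fz -5.96 op 0.0149
4 5.02 y -0.1766 x -0.0011 z 0.1061 Fy 0.29 Fx 2.75 Fz -5.91 op 0.0151
5 5.27 y -0.1766 x -0.0011 z 0.1071 Fy -0.84 Fx 2.32 Fz -6.78 op 0.0152
6 5.52 y -0.1766 x -0.0011 z 0.1081 Fy 0.13 Fx 2.67 Fz -7.15 op 0.0149
7 5.77 y -0.1766 x -0.0011 z 0.1091 Fy 0.23 Fx 2.82 Fz -7.43 op 0.0150
8 6.02 y -0.1766 x -0.0011 z 0.1099 Fy 0.42 Fx 2.93 Fz -9.08 op 0.0149
9 6.27 y -0.1765 x -0.0012 z 0.1100 Fy -1.05 Fx 7.80 Fz -17.74 op 0.0152
```

The upper stop is at TCP z ≈ 0.110, so the bar started about 5 mm up, on a tooth. I'll hold it 3 mm below the stop and slide, logging the push.

```bash
cat >> h.py <<'E'
def sense(plant,n=8):
    F=[];
    for _ in range(n): plant.hold(.02); o=plant.observe(); F.append(o["ft_force"])
    F=np.mean(F,0); p=o["eef_pos"]
    r=dict(t=o["time_s"],y=(p[:2]-c)@a,x=(p[:2]-c)@ex,z=p[2],Fy=-F[:2]@a,Fx=F[:2]@ex,Fz=F[2],op=o["opening"])
    print(" ".join(f"{k} {v:.4f}" if k in"yxzop" else f"{k} {v:.2f}" for k,v in r.items())); return r
E
python3 - 2>&1 <<'E'
from h import *; import plant; from plant import *
Z=.1072
move_l(W(-.1766,-.001,Z),feed=.02); sense(plant)
for y in(-.16,-.14,-.125,-.12,-.115,-.11,-.10,-.09,-.08,-.075,-.07):
    if move_l(W(y,-.001,Z),feed=.04,max_force=9): print("stopped"); sense(plant); break
    r=sense(plant)
    if r["Fy"]>8: break
E
```

```text
t 6.74 y -0.1765 x -0.0010 z 0.1074 Fy 0.02 Fx 1.73 Fz -6.56 op 0.0152
t 7.44 y -0.1596 x -0.0010 z 0.1072 Fy -1.53 Fx 1.62 Fz -6.91 op 0.0150
t 8.22 y -0.1397 x -0.0010 z 0.1072 Fy -1.21 Fx 1.93 Fz -6.77 op 0.0152
t 8.88 y -0.1246 x -0.0010 z 0.1072 Fy -1.59 Fx 1.59 Fz -6.69 op 0.0146
t 9.29 y -0.1198 x -0.0010 z 0.1072 Fy -1.00 Fx 1.45 Fz -6.85 op 0.0152
t 9.70 y -0.1149 x -0.0010 z 0.1072 Fy 0.73 Fx 1.63 Fz -6.66 op 0.0149
t 10.11 y -0.1099 x -0.0010 z 0.1072 Fy 1.40 Fx 1.66 Fz -6.60 op 0.0150
t 10.64 y -0.0997 x -0.0010 z 0.1072 Fy -0.17 Fx 1.64 Fz -7.05 op 0.0152
t 11.18 y -0.0899 x -0.0010 z 0.1072 Fy 0.58 Fx 1.75 Fz -7.02 op 0.0148
t 11.71 y -0.0798 x -0.0010 z 0.1072 Fy 0.68 Fx 1.57 Fz -7.15 op 0.0148
t 12.12 y -0.0750 x -0.0010 z 0.1072 Fy 1.13 Fx 1.48 Fz -7.07 op 0.0150
t 12.53 y -0.0699 x -0.0010 z 0.1072 Fy 0.72 Fx 1.50 Fz -6.80 op 0.0155
```

The push rises at y ≈ -0.117, where the buffer meets the pipe, and the pipe is now sliding. From here I use fine steps to find the stop and build up the squeeze.

```bash
python3 - 2>&1 <<'E'
from h import *; import plant; from plant import *
Z=.1072; y=-.07
while y<-.02:
    y+=.002
    s=move_l(W(y,-.001,Z),feed=.02,max_force=8)
    r=sense(plant,5)
    if s or r["Fy"]>8.5: print("stop",s); break
E
```

```text
t 12.86 y -0.0680 x -0.0010 z 0.1072 Fy 2.09 Fx 1.72 Fz -6.74 op 0.0151
t 13.19 y -0.0659 x -0.0010 z 0.1072 Fy 2.08 Fx 1.65 Fz -6.86 op 0.0148
t 13.53 y -0.0638 x -0.0010 z 0.1072 Fy 1.67 Fx 1.81 Fz -7.03 op 0.0152
t 13.86 y -0.0618 x -0.0010 z 0.1072 Fy 1.96 Fx 1.91 Fz -6.88 op 0.0155
t 14.19 y -0.0599 x -0.0010 z 0.1072 Fy 1.84 Fx 1.85 Fz -7.07 op 0.0150
t 14.53 y -0.0578 x -0.0010 z 0.1072 Fy 2.08 Fx 1.54 Fz -6.57 op 0.0156
t 14.86 y -0.0558 x -0.0010 z 0.1072 Fy 1.86 Fx 1.83 Fz -6.98 op 0.0152
t 15.19 y -0.0539 x -0.0010 z 0.1072 Fy 2.32 Fx 2.01 Fz -6.81 op 0.0152
t 15.53 y -0.0521 x -0.0010 z 0.1072 Fy 3.86 Fx 2.18 Fz -6.63 op 0.0151
t 15.86 y -0.0503 x -0.0010 z 0.1072 Fy 4.74 Fx 2.69 Fz -6.77 op 0.0151
t 16.19 y -0.0485 x -0.0010 z 0.1072 Fy 5.95 Fx 1.85 Fz -7.02 op 0.0151
t 16.52 y -0.0468 x -0.0010 z 0.1072 Fy 7.06 Fx 2.38 Fz -6.94 op 0.0148
t 16.86 y -0.0451 x -0.0010 z 0.1072 Fy 7.98 Fx 2.00 Fz -6.97 op 0.0153
t 17.19 y -0.0433 x -0.0010 z 0.1072 Fy 9.48 Fx 1.57 Fz -6.75 op 0.0151
stop False
```

The stop was met at y ≈ -0.054, and the slope of about 0.65 N/mm matches the spring. A 14 N push needs about 16.4 mm of compression, which is y ≈ -0.0376. I'll press to there, lower the bar gently and let go.

```bash
python3 - 2>&1 <<'E'
from h import *; import plant; from plant import *
Z=.1072; y=-.042
while y<-.032:
    y+=.001
    s=move_l(W(y,-.001,Z),feed=.02,max_force=6)
    r=sense(plant,5)
    if s or r["Fy"]>13.5 or r["y"]>-.0380: print("stop",s); break
hold(.2); sense(plant)
z=Z
while z>.098:
    z-=.0015; s=move_l(W(y,-.001,z),feed=.02,max_force=10); r=sense(plant,4)
    if s or r["Fz"]>1 : print("landed",s); break
E
```

```text
t 17.52 y -0.0426 x -0.0010 z 0.1071 Fy 10.25 Fx 2.32 Fz -6.71 op 0.0150
t 17.86 y -0.0417 x -0.0010 z 0.1071 Fy 11.12 Fx 2.45 Fz -6.75 op 0.0153
t 18.19 y -0.0409 x -0.0010 z 0.1071 Fy 11.74 Fx 1.84 Fz -7.05 op 0.0151
t 18.52 y -0.0400 x -0.0010 z 0.1071 Fy 12.31 Fx 1.83 Fz -7.26 op 0.0149
t 18.86 y -0.0392 x -0.0010 z 0.1071 Fy 13.07 Fx 1.98 Fz -7.06 op 0.0152
t 19.19 y -0.0383 x -0.0010 z 0.1071 Fy 13.60 Fx 2.09 Fz -6.52 op 0.0147
stop False
t 19.52 y -0.0383 x -0.0010 z 0.1071 Fy 13.70 Fx 2.14 Fz -6.77 op 0.0149
t 19.84 y -0.0383 x -0.0010 z 0.1056 Fy 14.25 Fx 1.91 Fz -6.75 op 0.0151
t 20.16 y -0.0383 x -0.0010 z 0.1041 Fy 13.85 Fx 1.77 Fz -6.39 op 0.0151
t 20.48 y -0.0383 x -0.0010 z 0.1026 Fy 14.00 Fx 1.98 Fz -5.82 op 0.0152
t 20.79 y -0.0383 x -0.0009 z 0.1022 Fy 14.01 Fx -2.44 Fz 2.33 op 0.0149
landed False
```

The catch has landed on a tooth at a 14 N push, so letting go will drop it into the next notch back. I'll open, rise and look.

```bash
python3 - 2>&1 <<'E'
from h import *; import plant; from plant import *
gripper_to(.085); sense(plant)
p=observe()["eef_pos"]; move_l(np.r_[p[:2],.24],feed=.1); sense(plant)
cal=get_calibration("wrist"); im,d=get_image("wrist"); cv2.imwrite("pics/w1.png",im[...,::-1])
K,T=cal["intrinsics"],cal["world_from_camera"]; v,u=np.mgrid[:480,:640].astype(float)
dx,dy=u-K[0,2],v-K[1,2]; r=np.hypot(dx,dy)+1e-9; t=np.tan(np.minimum(r/K[0,0],1.5))
P=np.stack([dx/r*t*d,dy/r*t*d,d],-1)@T[:3,:3].T+T[:3,3]
h=cv2.cvtColor(im,cv2.COLOR_RGB2HSV); H,S=h[...,0],h[...,1]; z=P[...,2]; al=(P[...,:2]-c)@a; ac=(P[...,:2]-c)@ex
m=((H<8)|(H>172))&(S>120)&(d>0)&(abs(ac)<.06)&(abs(al+.04)<.05)&(z>.1)&(z<.15)
print(m.sum(),*np.percentile(np.c_[al[m],ac[m],z[m]],[3,50,97],axis=0).round(4))
E
```

```text
t 21.60 y -0.0359 x -0.0010 z 0.1012 Fy 0.21 Fx 0.23 Fz 0.06 op 0.0849
t 23.27 y -0.0359 x -0.0013 z 0.2393 Fy 0.44 Fx -0.17 Fz 0.23 op 0.0851
1950 [-0.0511 -0.033   0.1242] [-0.0441  0.0013  0.1269] [-0.0372  0.0314  0.1285]
```

View pics/w1.png

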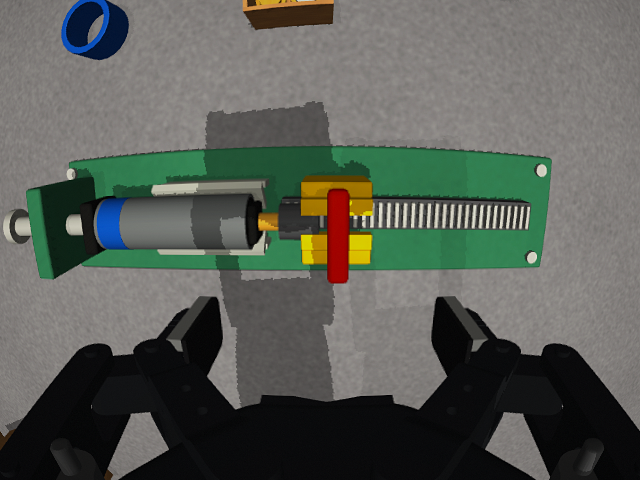

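The view shows the pipe between the stop (88,225) and the buffer (255,222), lying in its cradle. The bar (338,236) has its top at 0.127 m, so the catch is down. The carriage is at y = -0.0441, which leaves about 9.9 mm of compression and a push of about 9.4 N. The robot is clear, so I'm handing in.

```bash
python3 -c "
from plant import *
job_done(); print(observe()['time_s'])"
```

```text
the job is handed in; nothing more can be done
the job is handed in; nothing more can be done
```

The pipe is clamped and the job is handed in; the last state before that was at about 23 s of the 54 s allowed.

**What I did:** I pinched the release bar, which had started with its catch on a tooth, and lifted it to its upper stop. I then held it about 3 mm below that stop and slid the carriage. The buffer met the pipe at carriage y ≈ -117 mm, and the pipe reached the far stop at ≈ -54 mm. I squeezed until the push read about 14 N, lowered the bar onto a tooth and let go.

**Last checks:**
- **Catch:** the bar's top is at 127 mm, which is its catch-down height, so the catch is in a notch.
- **Clamping push:** the carriage sprang back about 6 mm. The remaining 10 mm of buffer compression gives a push of about 9.4 N. This is calculated from the spring figures, not measured.
- **Pipe and robot:** the wrist image shows the pipe straight in its cradle between the buffer and the stop. The gripper is open and well above everything, with no force on it.
- **Bystanders:** I didn't measure them again at the end, but the arm stayed over the vice all through the clamping.

**Disagreements:** early on the two fixed cameras seemed to differ by 27 mm. That was my incomplete mask of the green bed in the side view; with it fixed, they agreed to within about 10 mm. The wrist camera's close look set the grip position.

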